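# Demagnetise the awl in the open well

## Task

The steel awl hanging in the yellow fork stand has become magnetised: lift it out by its orange handle and dip its tip, in line with the slanted well, more than halfway down the demagnetiser's open well (the one with the green collar, not the one shut by the red cover) for a moment. Then draw it out and hang it upright by its guard in the fork of the blue stand, lowering it into place and not dropping it. Do not knock the demagnetiser, and leave the roller on the turntable and everything else on the table where it is.

Things in the scene. Friction and masses are not known exactly. Their poses are not given: they have to be found in the camera images.
- awl: Awl, 185 mm, about 0.25 kg, hanging handle up. Origin at its tip, z towards the handle. Along z: round steel shank 12 mm thick up to 115 mm; square dark guard plate 60 x 60 mm from 115 to 123 mm; square orange handle 26 x 26 mm from 123 to 185 mm. Sides of guard and handle are parallel to x and y.
- awl_guard (a point): Centre of the underside of the awl's guard plate, 115 mm from its tip on its axis; it rests on the fork's prongs.
- yellow_stand: Fixed stand, base 100 x 110 mm, with a level two-prong fork, painted yellow. Origin under the base's middle, x to the closed rear end of the fork, z up. Prongs run along x, 12 mm wide, 34 mm apart, tops at 150 mm; stops 7 mm high at both prong ends leave 87 mm between them for the 60 mm guard. The awl hangs here at the start.
- blue_stand: Fixed stand, base 100 x 110 mm, with a level two-prong fork, painted blue. Origin under the base's middle, x to the closed rear end of the fork, z up. Prongs run along x, 12 mm wide, 34 mm apart, tops at 150 mm; stops 7 mm high at both prong ends leave 87 mm between them for the 60 mm guard. Empty at the start.
- blue_stand_seat (a point): Point midway between the blue stand's prongs, at the height of their tops (150 mm): where the centre of the guard's underside belongs.
- station: Fixed demagnetiser: base 190 x 260 mm (x -60 to 130 mm), grey housing 100 mm high along the rear, two tilted wells, and a white lamp bar 24 mm thick, 290 mm long along y, at x = 85 mm, 200 mm high, on posts at y = +-120 mm. Origin on the table under the midpoint between the well mouths, x to the rear, y along the row of wells.
- well_left: Well at the station's +y side (65 mm): a round steel tube, inner diameter 44 mm, outer 54 mm, 80 mm deep inside, tilted 35 degrees from vertical, leaning with its mouth towards the station's front (-x). Origin at the centre of the mouth, 120 mm above the table; z points out of the mouth along the well's axis.
- well_right: The same kind of well at the station's -y side (-65 mm), same tilt. Origin at the centre of its mouth, z out of the mouth.
- red_cover: Red lock-out cover, 68 mm disc with a bar on it, 22 mm high in all, fixed over the mouth of the well that is out of use; which one varies. Origin at the centre of that well's mouth; its axes are the station's (z up).
- green_collar: Green ring, outer diameter 68 mm, round the outside of the open well's rim, just below the mouth. Origin at the centre of that well's mouth; its axes are the station's (z up).
- roller_mark (a point): Point on the axis of the galvanized roller that lies on the turntable, 50 mm from the turntable's axis, 95 mm above the table. The roller (60 mm thick, 172 mm long, spindle 204 mm) lies level, its top 125 mm above the table, clamped over the middle of a steel turntable 180 mm in diameter that turns freely.
- micrometer_case_mid (a point): Blue plastic case, 90 x 160 x 41 mm, this point in its middle, 20 mm up. To be left alone.
- axle_nut_mid (a point): Brass hexagon nut about 65 mm across, 30 mm high, this point in its middle, 15 mm up. To be left alone.
- sprocket_mid (a point): Black polymer sprocket, 112 mm in diameter, 16 mm thick, lying flat, this point at its middle, 8 mm up. To be left alone.
- bearing_race_mid (a point): Silver bearing race, a ring 90 mm in diameter, 24 mm high, lying flat, this point at its middle, 12 mm up. To be left alone.
- spray_can_mid (a point): Upright can with a yellow band, 54 mm in diameter, 170 mm high, this point on its axis, 85 mm up. To be left alone.
- spanner_mid (a point): Steel spanner 180 mm long lying along its x, this point under its middle. To be left alone.
Mind the look-alikes: they are no part of the job. What is shaped like the awl but turquoise is not meant.

How it is judged:
On the way, in this order (a step that is already met when the one before it is completed fails the run):
1. the awl, held in the gripper, has its tip more than 40 mm down the open well, in line with it (contact force between the fingers and awl above 0.5 N and ((distance between red_cover and well_left below 0.05 m and (z of awl in the frame of well_right below -0.04 m and x of awl in the frame of well_right between -0.022 and 0.022 m and y of awl in the frame of well_right between -0.022 and 0.022 m and angle between the z axis of awl and the z axis of well_right, either way round below 0.3 rad)) or (distance between red_cover and well_right below 0.05 m and (z of awl in the frame of well_left below -0.04 m and x of awl in the frame of well_left between -0.022 and 0.022 m and y of awl in the frame of well_left between -0.022 and 0.022 m and angle between the z axis of awl and the z axis of well_left, either way round below 0.3 rad)))), for 0.2 s.
2. the awl, still held, has been drawn out of the well (contact force between the fingers and awl above 0.5 N and ((distance between red_cover and well_right below 0.05 m and z of awl in the frame of well_left above 0.01 m) or (distance between red_cover and well_left below 0.05 m and z of awl in the frame of well_right above 0.01 m))), for 0.1 s.
At the end, for the whole second after the job is handed in: The awl hangs at rest and upright (within 6 degrees) in the blue stand's fork, its guard flat on the prongs between the stops (guard centre within 20 mm of the seat across and 6 mm in height) (horizontal distance between awl_guard and blue_stand_seat below 0.02 m and z of awl_guard in the frame of blue_stand_seat between -0.005 and 0.006 m and angle between awl's own z axis and vertical below 0.1 rad and linear speed of awl below 0.03 m/s and contact force between awl and blue_stand above 0.5 N); the robot touches nothing.
It fails at once if the demagnetiser, its red cover or its green collar was knocked (over 15 N) (contact force between anything else and station above 15 N or contact force between anything else and red_cover above 15 N or contact force between anything else and green_collar above 15 N).
It fails at once if the awl was dropped (moving over 0.4 m/s out of the fingers) (contact force between the fingers and awl below 0.1 N and linear speed of awl above 0.4 m/s).
It fails at once if the roller was turned (its mark moved over 15 mm) (distance of roller_mark from where it was at the start of the episode above 0.015 m).
It fails at once if something else on the table was moved over 30 mm (distance of any of micrometer_case_mid, axle_nut_mid, sprocket_mid, bearing_race_mid, spray_can_mid, spanner_mid from where it was at the start of the episode above 0.03 m).
It also fails if it takes over 64 s, if anything falls off the work surface, if the arm or the gripper's body presses on something with over 40 N, if the wrist force passes 120 N, or if a joint passes its speed limit or range.

## Robot

A 7-joint arm with a two-finger parallel gripper is mounted at the origin on the work surface. World frame = base frame: x ahead of the robot, y to its left, z up, the work surface at z = 0. Lengths are in m, angles in rad, forces in N, time in s.
With the tool pointing down it reaches from about 0.4 to 0.875 m from the base axis. Payload 19.3 kg.
Tool frame: the origin (TCP) lies between the finger pads; the fingertips stand bot.tcp_to_tips ahead of it and the grasp point (between the pads) is the TCP (bot.tcp_to_tips is the distance from the TCP to the fingertips, in m); z points along the fingers, y is the line along which they close (so a half turn about z gives the same grasp; the last joint's range is limited). The gripper opens to 85 mm and grips with 20 to 120 N. Pads are 22 mm wide; open, the fingers measure 114 mm over their backs; the gripper's body (76 mm by 85 mm) begins 54 mm behind the grasp point. The pads swing forward as they close: fully open they stand 13 mm farther back than shut.
Start: joints at [1.165, 0.521, -0.036, 1.599, 0.021, 1.021, -0.113], TCP at [0.206, -0.59, 0.25] pointing down, gripper open.
Joint ranges: [-2.91, 2.91], [-0.3, 2.13], [-1.5, 1.42], [0.17, 2.43], [-1.26, 4.41], [0.16, 1.93], [-2.52, 2.52]. Speed limits (rad/s): [1.89, 1.89, 2.39, 2.39, 3.01, 3.01, 3.01].

## Interface

Orientations are given as [roll, pitch, yaw] about the fixed x, y, z axes, in that order (R = Rz(yaw) Ry(pitch) Rx(roll)).
In Python, from workcell import telemetry, grab_frame, bot gives the robot as it stands. The module is installed in compiled form; this text tells all that it offers.
- The arm moves only by the shell command python3 -m crank 'ROWS' [FORCE]. ROWS is text: rows parted by semicolons, each of 7 numbers parted by spaces: the finger opening in m, from 0 to 0.0854, then the shift along the tool's x, y, z in m, then the turn, a rotation vector about the tool's x, y, z in degrees. A call has exactly 8 rows; each row shifts and turns the commanded pose from where the row before left it, along the tool's axes as they then stand; what a row does not reach is not made up. A row lasts 1/12 s, in which the tool goes at most 41.7 mm and 7.16 degrees, less where a joint would pass 70% of its speed; a pose out of reach is approached as far as the arm can. A call with a gripper value outside its range is refused whole. The fingers move at their own pace and stop on an object; FORCE is the grip in N (left out, the last holds). Time passes only in rows, so rows that do not move let the fingers close, or fill a call up. It gives the time, the measured TCP pose, the force, the opening and the grip force at its end, in the units of the state.
- telemetry.observe(): the state, without advancing time (a new reading comes with each control period).
- grab_frame(name): name is "side" or "top"; returns a dict with "pixels" (400x640x3 uint8, red, green, blue), "depth" (400x640 float32, m along the optical axis (not along the pixel's ray), 0 where there is no reading), "vertical_fov" (degrees; the focal length in pixels is half the picture's height over the tangent of half this angle, whatever the lens; pixels are square), "cx", "cy" (the principal point, pixels), "R" (3x3) and "t" (3): a world point X has camera coordinates R X + t. Camera axes: x right, y down, z forward; pixel columns grow to the right and rows downward; lengths in m; the calibration is good to about 2 mm. A picture is of the moment at which its call begins.
- bot.job_done(): hands the job in; it is judged then, once.
The state is a dict: "clock": time; "qpos": joint angles; "qd": joint speeds; "joint_efforts": joint torques, N m; "position": TCP position; "tool_rot": TCP orientation; "force": force on the tool from outside, world axes, zero at the start; "moment": the same for the moment, N m; "grip_width": finger opening in m; "finger_force": force on a finger pad.
Only numpy, scipy, OpenCV 4.12 (cv2) and the standard library are available. Lean on these libraries where they do the work, as an engineer would, in place of code of your own. Each camera call takes 0.05 s, during which the arm holds its last target. There are 200 camera calls.

## Working session

There is one attempt and no reset: what is moved stays moved. The work goes in short steps, Python scripts to look and compute and a shell command to move; the robot and the scene stay as the last step left them, time stands still between calls to the robot, and variables do not carry over. Pictures are saved under pics/ and viewed, at most 10 in all, crops included, and the job is handed in when it is done.

```bash
mkdir -p pics
cat > h.py <<'E'
import numpy as np, cv2
from workcell import telemetry, grab_frame, bot
def grab(n):
    f=grab_frame(n); np.savez(''+n+'.npz',**{k:np.array(v) for k,v in f.items()}); return f
def cloud(f):
    d=np.array(f['depth'],float); F=200/np.tan(np.radians(float(f['vertical_fov']))/2)
    v,u=np.mgrid[0:400,0:640]
    P=np.stack([(u-f['cx'])/F*d,(v-f['cy'])/F*d,d],-1)
    W=(P-f['t'])@f['R']; W[d==0]=np.nan; return W
E
python3 - <<'E'
from h import *
for n in('side','top'):
    f=grab(n); cv2.imwrite(f'pics/{n}0.png',f['pixels'][:,:,::-1]); print(n,f['vertical_fov'],f['cx'],f['cy'],np.round(-f['R'].T@f['t'],3))
s=telemetry.observe(); print(s, bot.tcp_to_tips)
E
```

```text
side 46.021861206378034 319.77990178041154 195.320369502001 [ 0.442 -1.322  0.935]
top 50.85221801201812 317.18698137647164 197.2568593504359 [ 0.371 -0.037  1.41 ]
{'clock': 0.1, 'qpos': array([ 1.16479403,  0.52194266, -0.03632299,  1.59994874,  0.02120991,
        1.0211123 , -0.11280966]), 'qd': array([-1.21385067e-03, -1.11437321e-03,  2.87812659e-04, -1.50928973e-03,
        8.82812997e-04, -7.02695088e-05,  7.32575226e-04]), 'joint_efforts': array([ 7.70624232e-03, -9.28489780e+01,  1.98631436e+00, -3.70532048e+01,
        1.83678302e-02,  5.42211739e-03, -1.12166532e-05]), 'position': array([ 0.20582382, -0.58983375,  0.24979146]), 'tool_rot': array([-3.14057025e+00,  8.29655154e-05,  3.35782988e-01]), 'force': array([ 0.53444029, -0.77566251, -0.17016033]), 'moment': array([ 0.0039342 ,  0.00769553, -0.04490167]), 'finger_force': 0.0, 'grip_width': 0.08535675600115064} 0.019
```

View pics/side0.png

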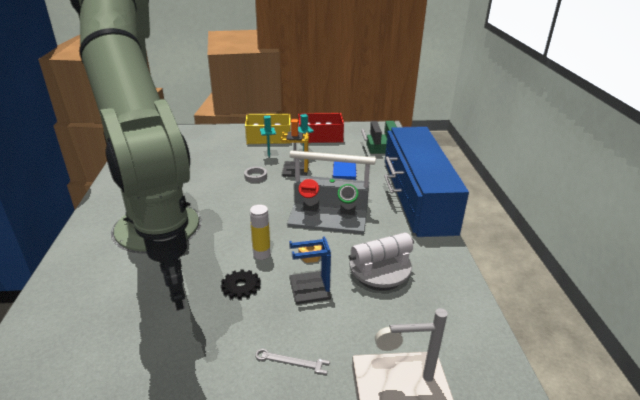

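View pics/top0.png

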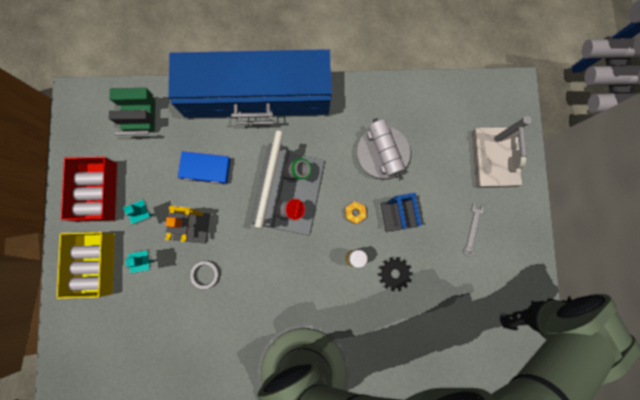

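The side view shows the yellow stand near (295,140), the green collar at (347,193), the red cover at (308,188) and the blue stand at (315,265). In the top view the orange handle is at about (173,222) in the yellow fork, and turquoise look-alikes stand at (137,211) and (137,260). The orange one is meant, since it is the only one with an orange handle and it hangs in the yellow stand. I'll confirm it in a crop and measure.

Run:
```python
from h import *
T=np.load('top.npz');S=np.load('side.npz')
a=cv2.resize(T['pixels'][185:260,110:235],(750,450),interpolation=cv2.INTER_CUBIC)
b=cv2.resize(S['pixels'][100:190,230:345],None,fx=4,fy=4,interpolation=cv2.INTER_CUBIC)
cv2.imwrite('pics/ca.png',a[:,:,::-1])
for n,f in(('top',T),('side',S)):
    W=cloud(f); hsv=cv2.cvtColor(f['pixels'],cv2.COLOR_RGB2HSV).astype(int); H,s,v=hsv[...,0],hsv[...,1],hsv[...,2]
    x,y,z=W[...,0],W[...,1],W[...,2]
    def rep(nm,m):
        m=m&~np.isnan(z)
        if m.sum()<5: print(n,nm,m.sum());return
        p=W[m]; r=cv2.minAreaRect((p[:,:2]*1000).astype(np.float32))
        print(n,nm,m.sum(),'mean',p.mean(0).round(3),'min',p.min(0).round(3),'max',p.max(0).round(3),'rect',np.round(r[0]),np.round(r[1]),round(r[2],1))
    R=(x>0.2)&(x<.8)
    rep('orange',(H>=5)&(H<=17)&(s>150)&(z>.12)&(z<.4)&(y>.2)&(y<.55)&R)
    rep('yellow',(H>=19)&(H<=30)&(s>150)&(z>.13)&(z<.18)&(y>.2)&(y<.55)&R)
    rep('turq',(H>=80)&(H<=95)&(s>120)&(z>.1)&R)
    rep('green',(H>=45)&(H<=80)&(s>100)&(z>.08)&(z<.16)&(abs(y)<.25)&R)
    rep('red',((H<=4)|(H>=174))&(s>150)&(z>.08)&(z<.17)&(abs(y)<.25)&R)
    rep('blue',(H>=100)&(H<=125)&(s>120)&(z>.135)&(z<.17)&(y<-.1)&(y>-.5)&R)
    rep('bluestop',(H>=100)&(H<=125)&(s>120)&(z>.153)&(z<.17)&(y<-.1)&(y>-.5)&R)
    rep('lamp',(s<60)&(z>.18)&(z<.23)&(abs(y)<.3)&(x>.3)&(x<.8))
    rep('can',(z>.15)&(z<.19)&(x>.2)&(x<.4)&(y<-.1)&(y>-.3))
    rep('roller',(z>.1)&(z<.14)&(x>.45)&(x<.75)&(y<-.1)&(y>-.4)&(s<80))
```

```text
top orange 109 mean [0.473 0.354 0.206] min [0.46  0.345 0.158] max [0.492 0.382 0.227] rect [476. 364.] [38. 30.] 86.0
top yellow 195 mean [0.487 0.356 0.153] min [0.42  0.32  0.132] max [0.526 0.396 0.165] rect [473. 362.] [ 71. 101.] 81.3
top turq 800 mean [0.435 0.483 0.143] min [0.332 0.452 0.117] max [0.55  0.519 0.192] rect [441. 487.] [217.  66.] 1.1
top green 110 mean [ 0.634 -0.006  0.123] min [ 0.605 -0.041  0.098] max [0.669 0.018 0.142] rect [637. -12.] [59. 64.] 88.4
top red 321 mean [0.508 0.012 0.135] min [ 0.478 -0.016  0.111] max [0.539 0.038 0.152] rect [508.  11.] [54. 62.] 89.5
top blue 357 mean [ 0.5   -0.329  0.151] min [ 0.443 -0.365  0.135] max [ 0.546 -0.291  0.162] rect [ 494. -329.] [99. 65.] 7.2
top bluestop 106 mean [ 0.506 -0.326  0.156] min [ 0.443 -0.364  0.153] max [ 0.545 -0.297  0.162] rect [ 494. -331.] [99. 57.] 8.0
top lamp 811 mean [0.588 0.082 0.21 ] min [0.449 0.041 0.195] max [0.732 0.124 0.22 ] rect [591.  83.] [ 25. 288.] 77.1
top can 262 mean [ 0.354 -0.17   0.17 ] min [ 0.329 -0.198  0.154] max [ 0.379 -0.146  0.178] rect [ 354. -171.] [
[... 702 characters left out ...]
max [0.542 0.034 0.149] rect [511.   6.] [56. 63.] 87.6
side blue 381 mean [ 0.502 -0.339  0.148] min [ 0.444 -0.372  0.136] max [ 0.548 -0.297  0.159] rect [ 496. -338.] [99. 70.] 7.9
side bluestop 45 mean [ 0.52  -0.337  0.156] min [ 0.444 -0.372  0.153] max [ 0.546 -0.304  0.159] rect [ 495. -336.] [97. 60.] 6.9
side lamp 608 mean [0.591 0.074 0.202] min [0.45  0.035 0.181] max [0.731 0.119 0.214] rect [590.  77.] [ 29. 290.] 77.5
side can 233 mean [ 0.355 -0.183  0.164] min [ 0.33  -0.205  0.15 ] max [ 0.38  -0.15   0.172] rect [ 355. -177.] [52. 51.] 32.2
side roller 795 mean [ 0.672 -0.308  0.117] min [ 0.451 -0.369  0.1  ] max [ 0.75  -0.252  0.14 ] rect [ 602. -317.] [317.  69.] 11.7
```

View pics/ca.png

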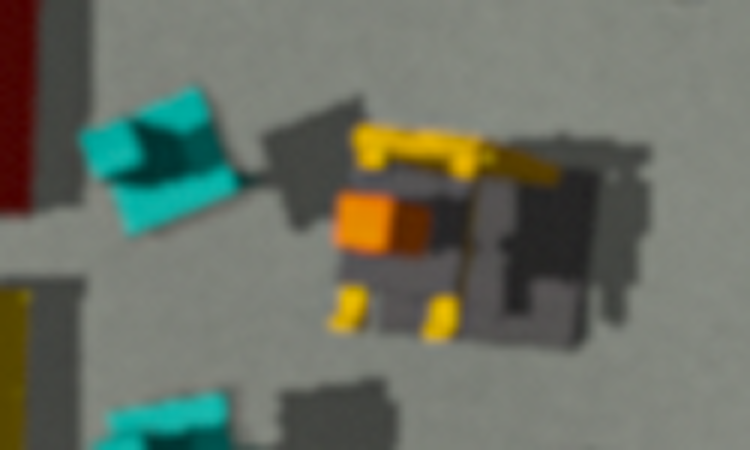

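The crop confirms the orange handle at about (365,222) in the crop, hanging in the yellow fork. The turquoise ones stand apart from it. Next I refine positions using the known heights.

```bash
cat >> h.py <<'E'
def onplane(f,uv,z):
    F=200/np.tan(np.radians(float(f['vertical_fov']))/2); uv=np.atleast_2d(uv).astype(float)
    d=np.c_[(uv[:,0]-f['cx'])/F,(uv[:,1]-f['cy'])/F,np.ones(len(uv))]@f['R']; c=-f['R'].T@f['t']
    return c+d*((z-c[2])/d[:,2])[:,None]
E
python3 - <<'E'
from h import *
for n in('top','side'):
    f=np.load(n+'.npz'); W=cloud(f); hsv=cv2.cvtColor(f['pixels'],cv2.COLOR_RGB2HSV).astype(int); H,s,v=hsv[...,0],hsv[...,1],hsv[...,2]
    x,y,z=W[...,0],W[...,1],W[...,2]
    m=(abs(y+.05)<.03)&(x<.4)&(x>.25); print(n,'table z',np.nanmedian(z[m]))
    def rep(nm,m,zz):
        vv,uu=np.where(m); P=onplane(f,np.c_[uu,vv],zz)*1000
        r=cv2.minAreaRect(P[:,:2].astype(np.float32)); print(n,nm,m.sum(),'mean',P.mean(0).round(0)[:2],'rect',np.round(r[0]),np.round(r[1]),round(r[2],1))
    or_=(H>=5)&(H<=17)&(s>150)&(y>.2)&(y<.55)&(x>.3)&(x<.6)
    vmax=np.percentile(v[or_&(z>.15)],90)
    rep('orangetop',or_&(z>.212)&(v>.75*vmax),.22)
    rep('lamp',(s<60)&(z>.19)&(z<.23)&(abs(y)<.3)&(x>.3)&(x<.8)&(v>150),.205)
    rep('green',(H>=45)&(H<=80)&(s>100)&(z>.08)&(z<.16)&(abs(y)<.06)&(x>.55)&(x<.7),.115)
    rep('bluetop',(H>=100)&(H<=125)&(s>120)&(z>.145)&(z<.17)&(y<-.1)&(y>-.5)&(x>.2)&(x<.8),.153)
    rep('yeltop',(H>=19)&(H<=30)&(s>150)&(z>.145)&(z<.18)&(y>.2)&(y<.5)&(x>.2)&(x<.8),.153)
a=np.load('top.npz')['pixels'];b=np.load('side.npz')['pixels']
g=np.hstack([cv2.resize(a[185:240,375:435],(480,440),interpolation=2),cv2.resize(b[230:285,280:320+15],(320,440),interpolation=2)])
cv2.imwrite('pics/blue.png',g[:,:,::-1])
E
```

```text
top table z 0.0012639084818389455
top orangetop 48 mean [472. 360.] rect [473. 361.] [23. 25.] 88.4
top lamp 659 mean [592.  84.] rect [592.  84.] [ 20. 290.] 77.0
top green 110 mean [636.  -5.] rect [639. -11.] [60. 64.] 88.5
top bluetop 330 mean [ 500. -329.] rect [ 494. -329.] [99. 62.] 7.9
top yeltop 178 mean [485. 358.] rect [473. 361.] [ 64. 101.] 82.6
side table z -0.0014007193785357708
side orangetop 17 mean [473. 352.] rect [473. 355.] [19. 23.] 87.6
side lamp 371 mean [595.  78.] rect [591.  79.] [ 33. 288.] 77.1
side green 87 mean [636. -26.] rect [639. -12.] [114.  63.] 84.0
side bluetop 294 mean [ 499. -341.] rect [ 495. -338.] [98. 70.] 7.7
side yeltop 70 mean [478. 341.] rect [472. 349.] [ 76. 105.] 81.5
```

View pics/blue.png

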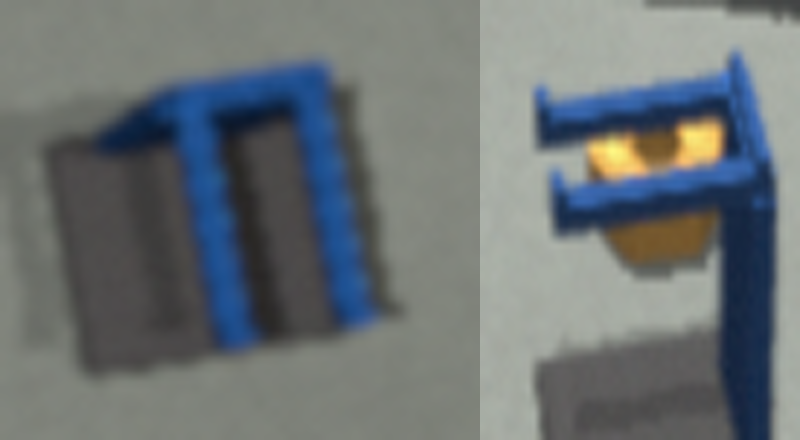

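The crop shows the blue fork with its open end toward −x (left in the side view), yawed about +8°, and nothing hanging in it. The rear post is at crop (330,75). Moving above the awl now.

```bash
A="";
python3 -m crank '0.085 0.0224 -0.018 -0.0094 0 0 0;0.085 0.0224 -0.018 -0.0094 0 0 0;0.085 0.0224 -0.018 -0.0094 0 0 0;0.085 0.0224 -0.018 -0.0094 0 0 0;0.085 0.0224 -0.018 -0.0094 0 0 0;0.085 0.0224 -0.018 -0.0094 0 0 0;0.085 0.0224 -0.018 -0.0094 0 0 0;0.085 0.0224 -0.018 -0.0094 0 0 0' 50
python3 -m crank '0.085 0.0224 -0.018 -0.0094 0 0 0;0.085 0.0224 -0.018 -0.0094 0 0 0;0.085 0.0224 -0.018 -0.0094 0 0 0;0.085 0.0224 -0.018 -0.0094 0 0 0;0.085 0.0224 -0.018 -0.0094 0 0 0;0.085 0.0224 -0.018 -0.0094 0 0 0;0.085 0.0224 -0.018 -0.0094 0 0 0;0.085 0.0224 -0.018 -0.0094 0 0 0'
python3 -m crank '0.085 0.0128 -0.0324 0 0 0 0;0.085 0.0128 -0.0324 0 0 0 0;0.085 0.0128 -0.0324 0 0 0 0;0.085 0.0128 -0.0324 0 0 0 0;0.085 0.0128 -0.0324 0 0 0 0;0.085 0.0128 -0.0324 0 0 0 0;0.085 0.0128 -0.0324 0 0 0 0;0.085 0.0128 -0.0324 0 0 0 0'
python3 -m crank '0.085 0.0128 -0.0324 0 0 0 0;0.085 0.0128 -0.0324 0 0 0 0;0.085 0.0128 -0.0324 0 0 0 0;0.085 0.0128 -0.0324 0 0 0 0;0.085 0.0128 -0.0324 0 0 0 0;0.085 0.0128 -0.0324 0 0 0 0;0.085 0.0128 -0.0324 0 0 0 0;0.085 0.0128 -0.0324 0 0 0 0'
python3 -m crank '0.085 0 0 0 0 0 -7;0.085 0 0 0 0 0 -7;0.085 0 0 0 0 0 -7;0.085 0 0 0 0 0 -7;0.085 0 0 0 0 0 -7;0.085 0 0 0 0 0 -7;0.085 0 0 0 0 0 -7;0.085 0 0 0 0 0 -7'
python3 -m crank '0.085 0 0 0 0 0 -6.8;0.085 0 0 0 0 0 0;0.085 0 0 0 0 0 0;0.085 0 0 0 0 0 0;0.085 0 0 0 0 0 0;0.085 0 0 0 0 0 0;0.085 0 0 0 0 0 0;0.085 0 0 0 0 0 0'
python3 -c "
from h import *
s=telemetry.observe();print(s['qpos'].round(2),s['tool_rot'])
for n in('side','top'): grab(n)
b=np.load('side.npz')['pixels'];a=np.load('top.npz')['pixels']
cv2.imwrite('pics/hov.png',np.hstack([cv2.resize(b[60:200,230:350],(480,560),interpolation=2),cv2.resize(a[160:280,110:188],(312,560),interpolation=2)])[:,:,::-1])"
```

```text
clock: 0.77
position: [0.3281, -0.3937, 0.3258]
tool_rot: [-3.141, 0.0, 0.336]
force: [1.1, -0.1, -0.5]
grip_width: 0.0848
finger_force: 0.0
clock: 1.43
position: [0.4498, -0.1987, 0.4011]
tool_rot: [-3.141, 0.0, 0.336]
force: [0.4, -0.3, 0.4]
grip_width: 0.0853
finger_force: 0.0
clock: 2.1
position: [0.4603, 0.08, 0.4007]
tool_rot: [3.141, 0.0, 0.336]
force: [1.7, -0.6, -1.0]
grip_width: 0.0851
finger_force: 0.0
clock: 2.77
position: [0.4718, 0.3584, 0.4004]
tool_rot: [3.141, 0.0, 0.335]
force: [-0.0, -1.3, 1.2]
grip_width: 0.0847
finger_force: 0.0
clock: 3.43
position: [0.4719, 0.3567, 0.4004]
tool_rot: [-3.141, 0.0, 1.319]
force: [0.0, 0.4, -0.3]
grip_width: 0.0852
finger_force: 0.0
clock: 4.1
position: [0.4719, 0.3569, 0.4007]
tool_rot: [3.142, 0.0, 1.431]
force: [-0.0, -0.4, 0.1]
grip_width: 0.0849
finger_force: 0.0
[-0.19  0.45 -0.84  1.45  0.33  1.39 -1.17] [3.14152971e+00 6.56823649e-05 1.43114953e+00]
```

View pics/hov.png

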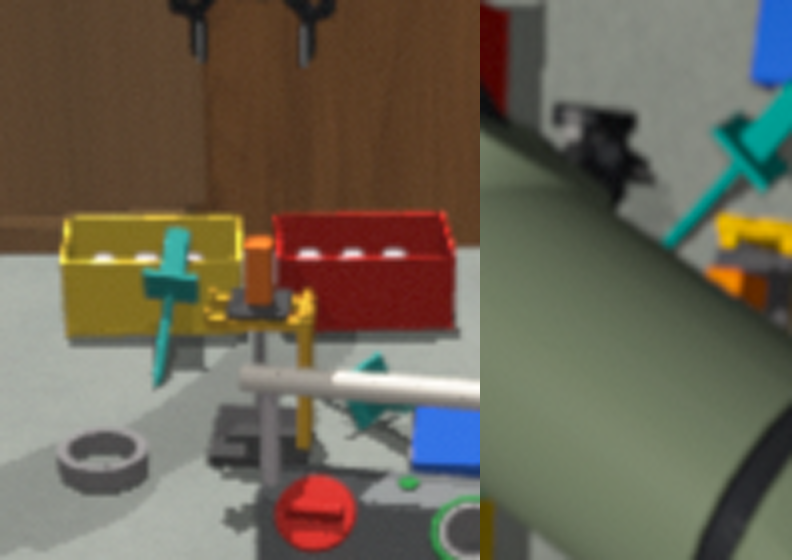

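The hover crop shows the open fingers above and in line with the orange handle at crop (258,270). The turquoise look-alikes have tipped since the start: one leans at crop (170,300), and the other lies at about (370,390). I'll check whether they are still moving.

```bash
python3 -m crank '0.085 0 0 0 0 0 0;0.085 0 0 0 0 0 0;0.085 0 0 0 0 0 0;0.085 0 0 0 0 0 0;0.085 0 0 0 0 0 0;0.085 0 0 0 0 0 0;0.085 0 0 0 0 0 0;0.085 0 0 0 0 0 0' >/dev/null
python3 - <<'E'
from h import *
def tq(n,f):
    W=cloud(f);hsv=cv2.cvtColor(f['pixels'],cv2.COLOR_RGB2HSV).astype(int); H,s=hsv[...,0],hsv[...,1]
    m=((H>=80)&(H<=95)&(s>120)&(W[...,1]>.2)&(W[...,1]<.7)&(W[...,0]>.2)).astype(np.uint8)
    k,L,st,c=cv2.connectedComponentsWithStats(m)
    for i in range(1,k):
        if st[i,4]>15: p=W[L==i]; print(n,st[i],p.min(0).round(3),p.max(0).round(3))
for n in('top','side'):
    old={k:v for k,v in np.load(n+'.npz').items()}
    tq(n+' old',old); tq(n+' new',grab(n))
E
```

```text
top old [155 178  40  35 361] [0.444 0.211 0.   ] [0.631 0.477 0.739]
top new [155 178  40  36 361] [ 0.442  0.208 -0.003] [0.632 0.476 0.741]
side old [266 117  13  39 183] [ 0.356  0.484 -0.004] [0.407 0.626 0.128]
side old [318 161   8   6  34] [0.569 0.364 0.001] [0.596 0.393 0.035]
side new [266 117  13  39 182] [ 0.356  0.482 -0.003] [0.407 0.631 0.126]
side new [318 161   8   6  33] [0.569 0.37  0.004] [0.597 0.393 0.031]
```

The look-alikes are at rest and clear of the fork. Descending to grasp.

```bash
python3 -m crank '0.085 0 0 0.022 0 0 0;0.085 0 0 0.022 0 0 0;0.085 0 0 0.022 0 0 0;0.085 0 0 0.022 0 0 0;0.085 0 0 0.022 0 0 0;0.085 0 0 0.022 0 0 0;0.085 0 0 0.022 0 0 0;0.085 0 0 0.022 0 0 0'
python3 -m crank '0.085 0 0 0.012 0 0 0;0.085 0 0 0.012 0 0 0;0.085 0 0 0.012 0 0 0;0.085 0 0 0 0 0 0;0.02 0 0 0 0 0 0;0.02 0 0 0 0 0 0;0.02 0 0 0 0 0 0;0.02 0 0 0 0 0 0' 50
python3 -m crank '0.02 0 0 0 0 0 0;0.02 0 0 0 0 0 0;0.02 0 0 0 0 0 0;0.02 0 0 0 0 0 0;0.02 0 0 0 0 0 0;0.02 0 0 0 0 0 0;0.02 0 0 0 0 0 0;0.02 0 0 0 0 0 0' 60
```

```text
clock: 5.63
position: [0.472, 0.3568, 0.2237]
tool_rot: [3.142, -0.0, 1.432]
force: [0.5, 0.3, 0.6]
grip_width: 0.0852
finger_force: 0.0
clock: 6.3
position: [0.4722, 0.357, 0.1894]
tool_rot: [3.141, -0.001, 1.432]
force: [-0.2, 0.7, 0.9]
grip_width: 0.0378
finger_force: 0.0
clock: 6.97
position: [0.4722, 0.357, 0.1893]
tool_rot: [3.141, -0.0, 1.432]
force: [-0.4, -1.2, 4.8]
grip_width: 0.0256
finger_force: 58.6
```

Gripped: 25.6 mm opening at 58 N. Lifting, carrying over, then tilting.

```bash
python3 -m crank '0.02 0 0 -0.01 0 0 0;0.02 0 0 -0.02 0 0 0;0.02 0 0 -0.035 0 0 0;0.02 0 0 -0.035 0 0 0;0.02 0 0 -0.035 0 0 0;0.02 0 0 -0.035 0 0 0;0.02 0 0 -0.035 0 0 0;0.02 0 0 -0.035 0 0 0'
python3 -m crank '0.02 -0.01 0.005 0 0 0 0;0.02 -0.0308 0.0129 0 0 0 0;0.02 -0.0308 0.0129 0 0 0 0;0.02 -0.0308 0.0129 0 0 0 0;0.02 -0.0308 0.0129 0 0 0 0;0.02 -0.0308 0.0129 0 0 0 0;0.02 -0.0308 0.0129 0 0 0 0;0.02 -0.0308 0.0129 0 0 0 0'
python3 -m crank '0.02 -0.0308 0.0129 0 0 0 0;0.02 -0.0308 0.0129 0 0 0 0;0.02 -0.0308 0.0129 0 0 0 0;0.02 -0.0308 0.0129 0 0 0 0;0.02 -0.0308 0.0129 0 0 0 0;0.02 -0.0308 0.0129 0 0 0 0;0.02 -0.0308 0.0129 0 0 0 0;0.02 -0.0308 0.0129 0 0 0 0'
python3 -m crank '0.02 -0.02 0.008 0 0 0 0;0.02 0 0 0 0 0 5;0.02 0 0 0 0 5 0;0.02 0 0 0 0 5 0;0.02 0 0 0 0 5 0;0.02 0 0 0 0 5 0;0.02 0 0 0 0 5 0;0.02 0 0 0 0 5 0'
python3 -m crank '0.02 0 0 0 0 5 0;0.02 0 0 0 0 0 0;0.02 0 0 0 0 0 0;0.02 0 0 0 0 0 0;0.02 0 0 0 0 0 0;0.02 0 0 0 0 0 0;0.02 0 0 0 0 0 0;0.02 0 0 0 0 0 0'
cat > pl.py <<'E'
from h import *
from scipy.spatial.transform import Rotation as Ro
s=telemetry.observe(); R=Ro.from_euler('xyz',s['tool_rot']).as_matrix(); p=s['position']
print(s['qpos'].round(2),p.round(4)); print(R.round(3))
E
python3 - <<'E'
from pl import *
zw=np.array([-.129,-.559,.819]); print('axis err deg',np.degrees(np.arccos(-R[:,2]@zw)))
for d in(.214,.1): print('to TCP',d,'mm tool',(R.T@(np.array([.636,-.014,.12])+d*zw-p)*1000).round(1))
for n in('side','top'): grab(n)
b=np.load('side.npz')['pixels'];a=np.load('top.npz')['pixels']
cv2.imwrite('pics/pre.png',np.hstack([cv2.resize(b[60:240,250:400],(400,480),interpolation=2),cv2.resize(a[100:280,240:390],(400,480),interpolation=2)])[:,:,::-1])
E
```

```text
clock: 7.63
position: [0.4714, 0.3565, 0.4314]
tool_rot: [3.141, -0.0, 1.432]
force: [0.5, 0.9, -2.7]
grip_width: 0.0254
finger_force: 59.3
clock: 8.3
position: [0.5349, 0.1186, 0.4295]
tool_rot: [3.141, -0.0, 1.432]
force: [0.6, 0.3, -2.4]
grip_width: 0.0256
finger_force: 59.3
clock: 8.97
position: [0.603, -0.1397, 0.4294]
tool_rot: [3.141, -0.0, 1.432]
force: [-0.1, 0.7, -2.1]
grip_width: 0.0251
finger_force: 59.3
clock: 9.63
position: [0.6082, -0.1592, 0.43]
tool_rot: [3.14, -0.528, 1.346]
force: [0.6, 0.9, -3.4]
grip_width: 0.0254
finger_force: 59.5
clock: 10.3
position: [0.6084, -0.1584, 0.429]
tool_rot: [3.141, -0.61, 1.346]
force: [0.3, -0.6, -2.4]
grip_width: 0.0254
finger_force: 59.6
[ 0.93  0.6  -0.84  1.31 -0.18  1.39 -0.01] [ 0.6084 -0.1584  0.429 ]
[[ 0.183  0.975  0.128]
 [ 0.799 -0.223  0.558]
 [ 0.573  0.    -0.82 ]]
axis err deg 0.6231141821348938
to TCP 0.214 mm tool [-56.9  -5.6 123.5]
to TCP 0.1 mm tool [-56.7  -5.6 237.5]
```

View pics/pre.png

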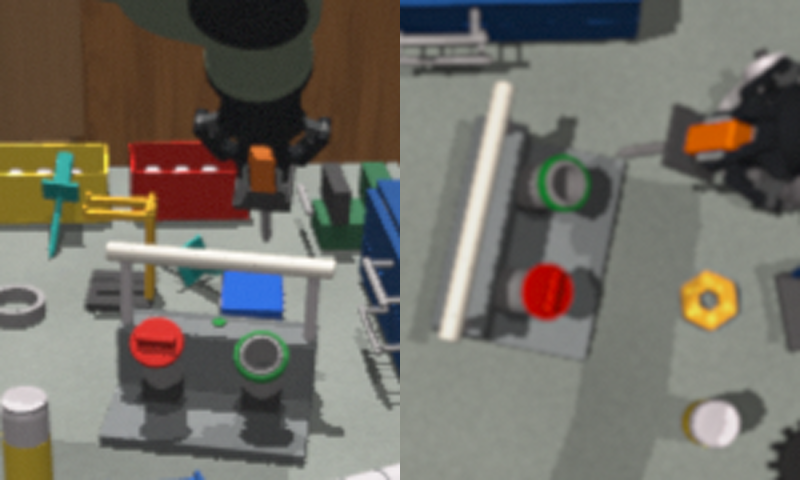

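The crop shows the awl tilted in the gripper, its tip at crop (266,236) in the side view and (620,155) in the top view. The open well's mouth is at (261,354) and (567,184). I'll check the offset between camera and robot using the tip.

Run:
```python
from pl import *
tip=p+.154*R[:,2]; print('tip pred',tip.round(3))
for n,uvt,uvm in(('side',(349.7,148.5),(347.9,192.7)),('top',(322.5,158),(302.6,169))):
    f=np.load(n+'.npz'); q=onplane(f,uvt,tip[2])[0]; m=onplane(f,uvm,.12)[0]
    print(n,'tip seen-pred',(q-tip).round(4)[:2],'mouth',m.round(4)[:2],'mouth corrected',(m-q+tip).round(4)[:2])
```

```text
[ 0.93  0.6  -0.84  1.31 -0.18  1.39 -0.01] [ 0.6084 -0.1587  0.4288]
[[ 0.183  0.975  0.128]
 [ 0.799 -0.224  0.559]
 [ 0.573  0.    -0.819]]
tip pred [ 0.628 -0.073  0.303]
side tip seen-pred [0.0027 0.0111] mouth [ 0.6388 -0.0195] mouth corrected [ 0.6361 -0.0305]
top tip seen-pred [-0.0023  0.0006] mouth [ 0.6345 -0.0147] mouth corrected [ 0.6368 -0.0153]
```

```bash
python3 -m crank '0.02 -0.02 -0.0015 0 0 0 0;0.02 -0.02 -0.0015 0 0 0 0;0.02 -0.019 -0.0016 0 0 0 0;0.02 0 0 0.03 0 0 0;0.02 0 0 0.03 0 0 0;0.02 0 0 0.03 0 0 0;0.02 0 0 0.025 0 0 0;0.02 0 0 0.005 0 0 0'
python3 - <<'E'
from pl import *
tip=p+.154*R[:,2]; print('tip',tip.round(4),'tool delta to 52mm deep',(R.T@(np.array([.6365,-.017,.12])-.052*np.array([-.129,-.559,.819])-tip)*1000).round(1))
for n in('side','top'): grab(n)
b=np.load('side.npz')['pixels'];a=np.load('top.npz')['pixels']
cv2.imwrite('pics/pre2.png',np.hstack([cv2.resize(b[130:220,300:375],(500,600),interpolation=2),cv2.resize(a[140:200,280:317],(300,486),interpolation=2).repeat(1,0) if 0 else cv2.resize(a[130:200,282:317],(300,600),interpolation=2)])[:,:,::-1])
E
```

```text
clock: 11.07
position: [0.6074, -0.1357, 0.2934]
tool_rot: [-3.137, -0.612, 1.345]
force: [0.6, 0.1, -2.4]
grip_width: 0.0253
finger_force: 59.5
[ 0.91  0.69 -0.83  1.52 -0.14  1.12  0.05] [ 0.6074 -0.1357  0.2934]
[[ 0.184  0.975  0.124]
 [ 0.798 -0.222  0.561]
 [ 0.575 -0.004 -0.818]]
tip [ 0.6266 -0.0493  0.1674] tool delta to 52mm deep [  0.3   3.  110.1]
```

View pics/pre2.png

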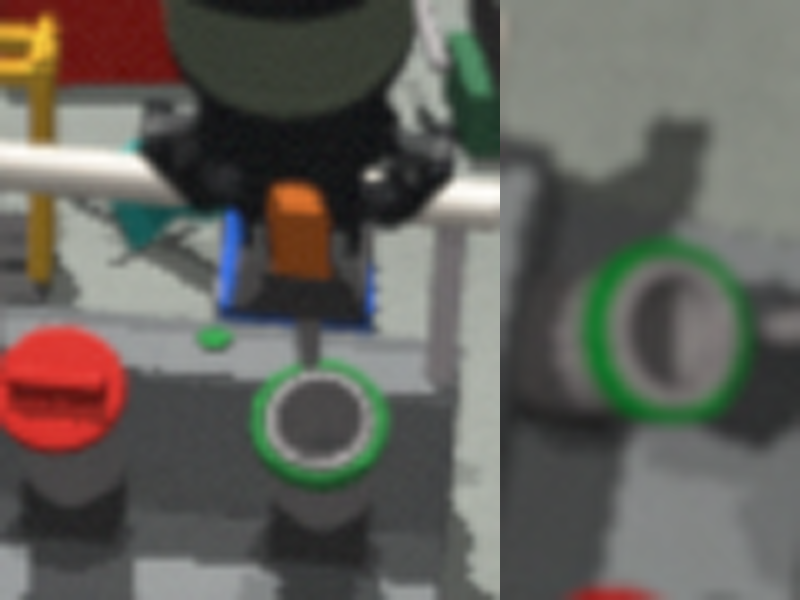

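The side crop shows the shank end at (308,365), just short of the collar at (319,420), about 3 mm to its left. That agrees with the computed +3 mm in tool y. Inserting.

```bash
python3 -m crank '0.02 0 0.003 0.01 0 0 0;0.02 0 0 0.015 0 0 0;0.02 0 0 0.015 0 0 0;0.02 0 0 0.015 0 0 0;0.02 0 0 0.015 0 0 0;0.02 0 0 0.015 0 0 0;0.02 0 0 0.015 0 0 0;0.02 0 0 0.01 0 0 0'
python3 -m crank '0.02 0 0 0.002 0 0 0;0.02 0 0 0 0 0 0;0.02 0 0 0 0 0 0;0.02 0 0 0 0 0 0;0.02 0 0 0 0 0 0;0.02 0 0 0 0 0 0;0.02 0 0 0 0 0 0;0.02 0 0 0 0 0 0'
python3 - <<'E'
from pl import *
tip=p+.154*R[:,2]; Zs=np.array([-.129,-.559,.819]);Xs=np.array([.184,.799,.574]);d=tip-[.6365,-.017,.12]
print('depth',d@Zs,'x',d@Xs,'y',d@[-.975,.224,0])
E
```

```text
clock: 11.83
position: [0.6261, -0.0772, 0.206]
tool_rot: [3.141, -0.611, 1.344]
force: [0.1, 0.3, -1.7]
grip_width: 0.0254
finger_force: 59.8
clock: 12.5
position: [0.6258, -0.0762, 0.2049]
tool_rot: [3.141, -0.611, 1.344]
force: [0.7, 0.3, -1.9]
grip_width: 0.0251
finger_force: 59.7
[ 0.81  0.78 -0.8   1.62 -0.11  0.89  0.03] [ 0.6258 -0.0762  0.2049]
[[ 0.184  0.974  0.129]
 [ 0.798 -0.224  0.559]
 [ 0.574  0.    -0.819]]
depth -0.04993669334731626 x -0.0005197665542737627 y -0.0029239598104339876
```

No contact, about 50 mm deep. I'll go 10 mm deeper for margin, hold, then withdraw and stand the awl upright.

```bash
python3 -m crank '0.02 0 0 0.005 0 0 0;0.02 0 0 0.005 0 0 0;0.02 0 0 0 0 0 0;0.02 0 0 0 0 0 0;0.02 0 0 0 0 0 0;0.02 0 0 0 0 0 0;0.02 0 0 0 0 0 0;0.02 0 0 0 0 0 0'
python3 -m crank '0.02 0 0 -0.01 0 0 0;0.02 0 0 -0.02 0 0 0;0.02 0 0 -0.025 0 0 0;0.02 0 0 -0.025 0 0 0;0.02 0 0 -0.025 0 0 0;0.02 0 0 -0.025 0 0 0;0.02 0 0 -0.025 0 0 0;0.02 0 0 -0.025 0 0 0'
python3 -m crank '0.02 0 0 -0.02 0 0 0;0.02 0 0 -0.01 0 0 0;0.02 0 0 0 0 0 0;0.02 0 0 0 0 -5 0;0.02 0 0 0 0 -5 0;0.02 0 0 0 0 -5 0;0.02 0 0 0 0 -5 0;0.02 0 0 0 0 -5 0'
python3 -m crank '0.02 0 0 0 0 -5 0;0.02 0 0 0 0 -5 0;0.02 0 0 0 0 0 -5.2;0.02 0 0 0 0 0 -5.2;0.02 0 0 0 0 0 -5.2;0.02 0 0 0 0 0 -5.2;0.02 0 0 0 0 0 0;0.02 0 0 0 0 0 0'
python3 - <<'E'
from pl import *
print('mm tool to above seat',(R.T@(np.array([.494,-.334,p[2]])-p)*1000).round(1))
E
```

```text
clock: 13.17
position: [0.6271, -0.0706, 0.1967]
tool_rot: [3.141, -0.611, 1.345]
force: [0.5, -0.2, -2.1]
grip_width: 0.0252
finger_force: 59.7
clock: 13.83
position: [0.6034, -0.1722, 0.3459]
tool_rot: [3.141, -0.61, 1.345]
force: [-0.3, -0.6, -1.8]
grip_width: 0.0252
finger_force: 59.6
clock: 14.5
position: [0.5999, -0.1872, 0.3682]
tool_rot: [-3.142, -0.171, 1.346]
force: [-0.0, -0.0, -2.5]
grip_width: 0.0254
finger_force: 59.7
clock: 15.17
position: [0.5999, -0.1873, 0.3678]
tool_rot: [-3.141, -0.001, 1.706]
force: [-0.3, -0.2, -2.9]
grip_width: 0.0251
finger_force: 59.7
[ 0.66  0.51 -0.72  1.41  0.34  1.35  0.07] [ 0.5999 -0.1873  0.3678]
[[-0.135  0.991 -0.001]
 [ 0.991  0.135  0.001]
 [ 0.001 -0.001 -1.   ]]
mm tool to above seat [-131.1 -124.6   -0. ]
```

```bash
python3 -m crank '0.02 -0.016 -0.015 0 0 0 0;0.02 -0.02 -0.019 0 0 0 0;0.02 -0.02 -0.019 0 0 0 0;0.02 -0.02 -0.019 0 0 0 0;0.02 -0.02 -0.019 0 0 0 0;0.02 -0.02 -0.019 0 0 0 0;0.02 -0.015 -0.0146 0 0 0 0;0.02 0 0 0 0 0 0'
python3 - <<'E'
from pl import *
print('tip should be',(p+.154*R[:,2]).round(4))
for n in('side','top'): grab(n)
b=np.load('side.npz')['pixels'];a=np.load('top.npz')['pixels']
cv2.imwrite('pics/bl.png',np.hstack([cv2.resize(b[140:290,270:360],(360,600),interpolation=2),cv2.resize(a[165:265,370:443],(438,600),interpolation=2)])[:,:,::-1])
E
```

```text
clock: 15.83
position: [0.4916, -0.3386, 0.368]
tool_rot: [-3.14, 0.001, 1.699]
force: [-0.4, -0.3, -1.9]
grip_width: 0.0256
finger_force: 59.8
[ 0.98  0.45 -0.7   1.49  0.29  1.31  0.38] [ 0.4916 -0.3386  0.368 ]
[[-0.128  0.992 -0.002]
 [ 0.992  0.128 -0.001]
 [-0.001 -0.002 -1.   ]]
tip should be [ 0.4913 -0.3388  0.214 ]
```

View pics/bl.png

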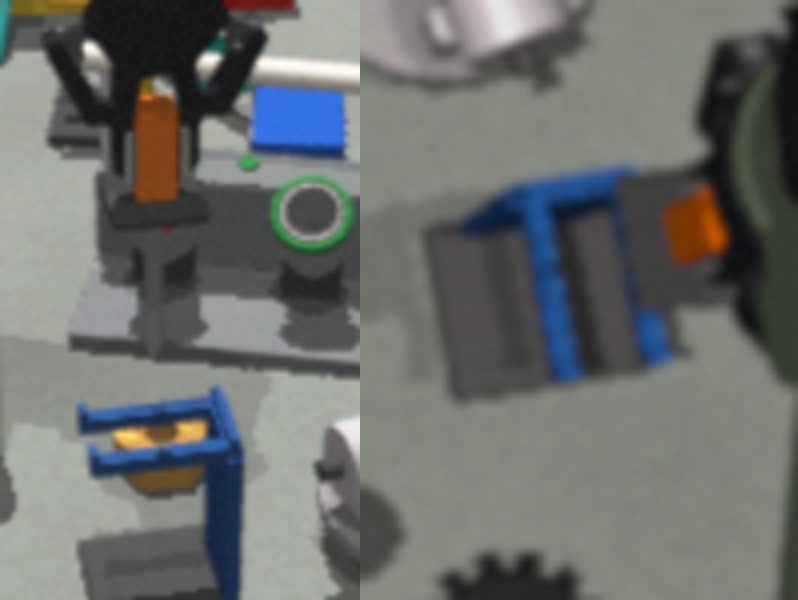

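The crop shows the awl upright in the gripper. The guard is at (160,210) in the side view, the tip at (151,355), and the empty blue fork below at (155,430). I'll check the tip and guard against the prediction.

Run:
```python
from h import *
S=np.load('side.npz');T=np.load('top.npz')
print('tip side',onplane(S,(307.75,228.3),.214).round(4),'pred .4913 -.3388')
print('guard edge top',onplane(T,(414.8,205),.337).round(4),'pred .4874 -.309')
```

```text
tip side [[ 0.4908 -0.3379  0.214 ]] pred .4913 -.3388
guard edge top [[ 0.4883 -0.3049  0.337 ]] pred .4874 -.309
```

The offsets are consistent: the seat is at about (0.494, −0.333). Correcting and lowering.

```bash
python3 -m crank '0.02 0.0053 0.0031 0 0 0 0;0.02 0 0 0.02 0 0 0;0.02 0 0 0.028 0 0 0;0.02 0 0 0.028 0 0 0;0.02 0 0 0.028 0 0 0;0.02 0 0 0.028 0 0 0;0.02 0 0 0.022 0 0 0;0.02 0 0 0.015 0 0 0'
python3 -m crank '0.02 0 0 0 0 0 0;0.02 0 0 0.001 0 0 0;0.02 0 0 0.001 0 0 0;0.02 0 0 0.001 0 0 0;0.02 0 0 0.001 0 0 0;0.02 0 0 0.001 0 0 0;0.02 0 0 0.001 0 0 0;0.02 0 0 0 0 0 0'
```

```text
clock: 16.6
position: [0.4971, -0.3268, 0.1974]
tool_rot: [-3.141, -0.002, 1.709]
force: [-0.6, 1.1, -1.9]
grip_width: 0.0256
finger_force: 59.8
clock: 17.27
position: [0.4968, -0.329, 0.1937]
tool_rot: [3.142, 0.0, 1.707]
force: [0.6, -0.1, -2.5]
grip_width: 0.0252
finger_force: 59.6
```

```bash
python3 -m crank '0.02 -0.0018 -0.0018 0 0 0 0;0.02 -0.0018 -0.0018 0 0 0 0;0.02 0 0 0.001 0 0 0;0.02 0 0 0.001 0 0 0;0.02 0 0 0.001 0 0 0;0.02 0 0 0 0 0 0;0.02 0 0 0 0 0 0;0.02 0 0 0 0 0 0'
python3 -m crank '0.02 0 0 0.0005 0 0 0;0.02 0 0 0 0 0 0;0.02 0 0 0.0005 0 0 0;0.02 0 0 0 0 0 0;0.02 0 0 0.0005 0 0 0;0.02 0 0 0 0 0 0;0.02 0 0 0 0 0 0;0.02 0 0 0 0 0 0'
```

```text
clock: 17.93
position: [0.4938, -0.3329, 0.1906]
tool_rot: [3.142, -0.0, 1.708]
force: [-0.3, -0.3, -2.0]
grip_width: 0.0254
finger_force: 59.6
clock: 18.6
position: [0.4938, -0.3331, 0.1893]
tool_rot: [3.141, 0.0, 1.708]
force: [-2.1, 1.0, 3.5]
grip_width: 0.0253
finger_force: 60.4
```

The guard is seated: the force changed sign at the same height as the grasp. Releasing and backing off.

```bash
python3 -m crank '0.03 0 0 0 0 0 0;0.04 0 0 0 0 0 0;0.055 0 0 0 0 0 0;0.07 0 0 0 0 0 0;0.08 0 0 0 0 0 0;0.08 0 0 0 0 0 0;0.08 0 0 0 0 0 0;0.08 0 0 0 0 0 0'
python3 -m crank '0.08 0 0 -0.005 0 0 0;0.08 0 0 -0.015 0 0 0;0.08 0 0 -0.02 0 0 0;0.08 0 0 -0.03 0 0 0;0.08 0 0 -0.03 0 0 0;0.08 0 0 -0.03 0 0 0;0.08 0 0 -0.02 0 0 0;0.08 0 0 0 0 0 0'
python3 - <<'E'
from pl import *
f=grab('side');T=grab('top')
W=cloud(f);hsv=cv2.cvtColor(f['pixels'],cv2.COLOR_RGB2HSV).astype(int)
m=(hsv[...,0]>=5)&(hsv[...,0]<=17)&(hsv[...,1]>150)&(W[...,2]>.165)&(abs(W[...,1]+.333)<.06)&(abs(W[...,0]-.494)<.06)
print(m.sum(),W[m].mean(0).round(3),W[m].min(0).round(3),W[m].max(0).round(3))
cv2.imwrite('pics/end.png',cv2.resize(f['pixels'][180:310,250:380],(600,600),interpolation=2)[:,:,::-1])
E
```

```text
clock: 19.27
position: [0.4938, -0.333, 0.1891]
tool_rot: [3.142, -0.0, 1.708]
force: [-0.2, -0.0, -0.2]
grip_width: 0.08
finger_force: 0.0
clock: 19.93
position: [0.495, -0.3332, 0.3438]
tool_rot: [3.137, 0.004, 1.708]
force: [0.3, -0.1, -0.0]
grip_width: 0.08
finger_force: 0.0
[ 0.97  0.46 -0.7   1.54  0.31  1.25  0.36] [ 0.495  -0.3332  0.3438]
[[-0.136  0.991  0.005]
 [ 0.991  0.136 -0.003]
 [-0.004  0.004 -1.   ]]
208 [ 0.493 -0.341  0.199] [ 0.481 -0.35   0.165] [ 0.507 -0.319  0.223]
```

View pics/end.png

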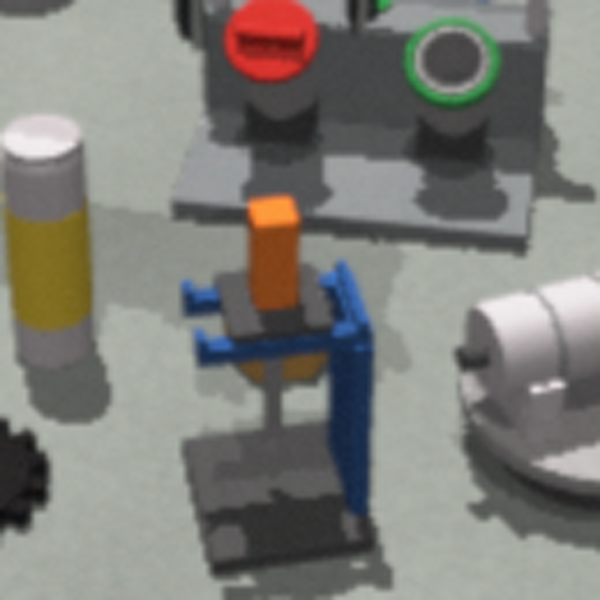

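The picture shows the awl upright at (275,250), its guard flat on both blue prongs between the stops and the fingers clear. Handing in.

```bash
python3 -c "
from workcell import bot
print(bot.job_done())"
```

```text
the job is handed in; nothing more can be done
None
```

The awl was dipped about 60 mm down the open (green-collar) well, drawn out and hung upright in the blue fork, and the job was handed in at about 20 s, verdict not shown; the turquoise look-alikes had toppled by the time I first hovered over the awl, cause not established.

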